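# Roll a leach bottle up the loading ramp onto the bottle roller

## Task

Load the bottle that is lying on the bench at the foot of the ramp: push it with the fingers, gently, slowly and steadily, up the loading ramp of the bottle roller and over the front roller until it settles in the trough between the two rollers, in front of the stop bar. Keep the fingers behind it all the way so that it never runs back down or shoots ahead, do not pick it up or lift it, and do not disturb the bottle already on the rollers or the other things around. Finish with the hand clear of everything.

Things in the scene. Friction and masses are not known exactly. Their poses are not given: they have to be found in the camera images.
- bottle: the bottle to load: closed white bottle of smooth, slippery plastic lying on its side on the bench before the ramp, 0.4 to 0.7 kg, rolls freely. Straight body 74 mm diameter, 120 mm long; shoulder, neck and 39 mm cap make it 172 mm. Origin on its axis at mid-body, 37 mm above its support; y axis along the bottle to the cap (base at y = -60 mm, cap end +112 mm); x and z turn as it rolls
- roller_bench: low bottle roller fixed to the bench, heading varies: two parallel rubber rollers in a tray, a sheet-metal ramp before the free half. Origin at bench level under the middle of the free place. x level, up the ramp to the stop bar; y along the rollers, away from the 85 mm high control box at its -y end; z up. End plate and bar post at y = +105 to +115 mm are 43 and 69 mm high
- trough (a point): where the settled bottle's origin belongs, 62.7 mm above the bench over the roller bench's origin: its axis there is 7 mm lower than when it passes over the front roller, so once past that roller it drops in and stays by itself
- ramp_foot (a point): middle of the ramp's lower edge, 1 mm above the bench, at x = -159 mm of the roller bench. The ramp rises from here at 13 degrees; it is 206 mm wide, its side edges folded up 10 mm. At the start the bottle's origin is 17 to 43 mm before this edge (it touches it at 9 mm), within 8 mm of the ramp's middle line and about 5 degrees of parallel to the rollers
- ramp_top (a point): middle of the ramp's upper edge, 28.5 mm above the bench, at x = -40 mm of the roller bench, 15 mm before the front roller's axis
- front_roller_mid (a point): on the front roller's axis, 20 mm above the bench, at x = -25 mm of the roller bench. Both rollers are 25 mm diameter, 405 mm long (tops 32.5 mm high) and turn stiffly (about 4 N at the rim); the rear one's axis is at x = +25 mm
- stop_bar (a point): middle, before the free place, of the stop bar behind the rear roller: 10 mm round steel bar along y at x = 46 mm of the roller bench, 62.5 mm high, 4 mm clear of a settled bottle
- running_bottle: a like bottle already lying on the rollers in the other half, beside the control box; to be left there (it may turn if the rollers are turned). Origin on its axis at mid-body, y axis towards its cap
- spare_bottle: an empty bottle of the same kind standing on its base beside the ramp on the control-box side, 74 mm diameter, 172 mm tall; origin at the middle of its underside; leave alone
- flask: stoppered glass volumetric flask standing left of the ramp, 74 mm diameter, 195 mm tall; origin under its middle; leave alone
- beaker: glass beaker standing left of the ramp's foot, 68 mm diameter, 90 mm tall; origin under its middle; leave alone
- marker: marker pen 130 mm long, 15 mm thick, lying right of the ramp's foot; origin under its middle; leave alone
Mind the look-alikes: they are no part of the job. Leave any green or pink look-alike of the bottle alone.

How it is judged:
On the way, in this order (a step that is already met when the one before it is completed fails the run):
1. the bottle is on the ramp, pushed by the fingers (x of bottle in the frame of roller_bench between -0.125 and -0.05 m and contact force between the fingers and bottle above 0.1 N), for 0.1 s.
2. the bottle lies in the trough between the rollers (x of bottle in the frame of roller_bench between -0.004 and 0.004 m and z of bottle in the frame of roller_bench between 0.0595 and 0.0655 m and y of bottle in the frame of roller_bench between -0.035 and 0.035 m and angle between the y axis of bottle and the y axis of roller_bench, either way round below 0.06 rad), for 0.2 s.
At the end, for the whole second after the job is handed in: The bottle rests on both rollers of the free half: within 4 mm of the trough line and 3 mm of the settled height, within 35 mm of the place's middle along the rollers, parallel within 0.06 rad, at rest; the other bottle moved under 8 mm, other things under 12 mm (all of step 2 and linear speed of bottle below 0.02 m/s and angular speed of bottle below 0.5 rad/s and distance of running_bottle from where it was at the start of the episode below 0.008 m and distance of each of spare_bottle, flask, beaker, marker from where it was at the start of the episode below 0.012 m); the robot touches nothing.
It fails at once if the bottle runs free on the ramp (rolls back or shoots ahead): faster than 0.2 m/s on the slope with no finger touching it (x of bottle in the frame of roller_bench between -0.16 and -0.045 m and contact force between each of the arm, the fingers and bottle below 0.02 N and linear speed of bottle above 0.2 m/s).
It fails at once if the bottle is lifted clear of the bench, ramp or rollers by more than about 12 mm (z of bottle in the frame of roller_bench above 0.084 m or (x of bottle in the frame of roller_bench below -0.08 m and z of bottle in the frame of roller_bench above 0.07 m) or (x of bottle in the frame of roller_bench below -0.13 m and z of bottle in the frame of roller_bench above 0.06 m)).
It fails at once if the bottle is pressed by the fingers with more than 30 N (contact force between the fingers and bottle above 30 N).
It fails at once if the bottle already on the rollers is displaced by more than 20 mm (distance of running_bottle from where it was at the start of the episode above 0.02 m).
It fails at once if a bystander is moved by more than 20 mm or knocked over (distance of any of spare_bottle, flask, beaker, marker from where it was at the start of the episode above 0.02 m).
It also fails if it takes over 48 s, if anything falls off the work surface, if the arm or the gripper's body presses on something with over 40 N, if the wrist force passes 120 N, or if a joint passes its speed limit or range.

## Robot

A 6-joint arm with a two-finger parallel gripper is mounted at the origin on the work surface. World frame = base frame: x ahead of the robot, y to its left, z up, the work surface at z = 0. Lengths are in m, angles in rad, forces in N, time in s.
With the tool pointing down it reaches from about 0.3 to 0.775 m from the base axis. Payload 14.6 kg.
Tool frame: the origin (TCP) lies on the centre line of the jaws, within the pads' length; the fingertips stand 14 mm ahead of it and the grasp point (between the pads) lies 5 mm behind it; x points along the fingers, y is the direction in which the jaws open and shut, and the axes are right-handed (so a half turn about x gives the same grasp; the last joint's range is limited). The gripper opens to 94 mm and grips with 3 to 60 N. Pads are 16 mm wide; open, the fingers measure 119 mm over their backs; the gripper's body (75 mm by 177 mm) begins 78 mm behind the grasp point.
Start: joints at [-1.222, 0.3, 1.521, -0, 1.321, -0.067], TCP at [0.222, -0.503, 0.219] pointing down, gripper open.
Joint ranges: [-3.03, 3.03], [-0.79, 2.21], [0.23, 2.52], [-1.04, 4.18], [0, 3.07], [-2.55, 2.55]. Speed limits (rad/s): [2.22, 2.22, 2.57, 3.14, 3.14, 3.14].

## Interface

Orientations are given as [roll, pitch, yaw] about the fixed x, y, z axes, in that order (R = Rz(yaw) Ry(pitch) Rx(roll)).
In Python, from station import * gives the robot as it stands. The module is installed in compiled form; this text tells all that it offers.
- The arm moves only by the shell command python3 -m handwheel 'ROWS' [FORCE]. ROWS is JSON, a list of rows, each a list of 3 entries, a list of its own where there are three numbers: the shift along the tool's x, y, z in mm, then the turn about the tool's x in rad, then the gripper command: -1 is fully open, 1 is shut, values between are in proportion. In form: [[[dx, dy, dz], spin, gripper], ...]. A call has exactly 5 rows; each row is the pose to reach, as a shift and turn from the pose measured when the call began, along the tool's axes at that moment; what a row does not reach only later rows make up. A row lasts 1/10 s, in which the tool goes at most 50 mm and 8.59 degrees, less where a joint would pass 70% of its speed; a pose out of reach is approached as far as the arm can. A call with a gripper value outside its range is refused whole. The fingers move at their own pace and stop on an object; FORCE is the grip in N (left out, the last holds). Time passes only in rows, so rows that repeat a pose let the fingers close, or fill a call up. It gives the time, the measured TCP pose, the force and the opening at its end, in the units of the state.
- get_obs(): the state, without advancing time (a new reading comes with each control period).
- camera(name): name is "scene" or "top" or "wrist"; returns (picture, depth): 400x640x3 uint8, blue, green, red; 400x640 float32, m along the optical axis (not along the pixel's ray), 0 where there is no reading.
- camera_info(name): a dict with "fx", "fy", "cx", "cy" (pixels), "k1" (the pictures are not rectified: a ray, as slopes to the right and down, at radius r is drawn at 1 + k1 r^2 times it, then the intrinsics apply), "extrinsics" (4x4, takes a point from camera to world coordinates). Camera axes: x right, y down, z forward; pixel columns grow to the right and rows downward; lengths in m; the calibration is good to about 2 mm. A picture is of the moment at which its call begins: read the wrist's pose just before it. camera_info takes no time and is no camera call; for the wrist camera it gives the pose at the moment of the call.
- hand_in(): hands the job in, once; it reports no verdict.
The state is a dict: "time_s": time; "qpos": joint angles; "joint_vel": joint speeds; "tau": joint torques, N m; "ee_pos": TCP position; "eef_rot": TCP orientation; "force": force on the tool from outside, world axes, zero at the start; "moment": the same for the moment, N m; "grip_width": finger opening in m.
Only numpy, scipy, OpenCV 4.12 (cv2) and the standard library are available. Lean on these libraries where they do the work, as an engineer would, in place of code of your own. Each camera call takes 0.05 s, during which the arm holds its last target. There are 200 camera calls.

## Working session

There is one attempt and no reset: what is moved stays moved. The work goes in short steps, Python scripts to look and compute and a shell command to move; the robot and the scene stay as the last step left them, time stands still between calls to the robot, and variables do not carry over. Pictures are saved under pics/ and viewed, about 8 in all and at most 12, crops included, and the job is handed in when it is done.

```bash
mkdir -p pics && cat > h.py <<'E'
from station import *
import numpy as np, cv2
def shot(n):
    i=camera_info(n); p,d=camera(n); return p,d,i
def pts(d,i,uv=None):
    K=np.array([[i['fx'],0,i['cx']],[0,i['fy'],i['cy']],[0,0,1]])
    if uv is None:
        v,u=np.mgrid[0:400,0:640]; uv=np.stack([u,v],-1).reshape(-1,2)
    x=np.array(uv,float).reshape(-1,2); q=(x-[i['cx'],i['cy']])/[i['fx'],i['fy']]; s=q.copy()
    for _ in range(10): s=q/(1+i['k1']*(s**2).sum(1,keepdims=True))
    return np.c_[s,np.ones(len(s))], np.array(i['extrinsics'])
def world(d,i):
    r,T=pts(d,i); return ((r*d.reshape(-1,1))@T[:3,:3].T+T[:3,3]).reshape(400,640,3)
def onplane(uv,z,i):
    r,T=pts(None,i,uv); r=r@T[:3,:3].T; o=T[:3,3]; return o+r*((z-o[2])/r[:,2:])
E
python3 - <<'E'
from h import *
for n in ("top","scene"):
    p,d,i=shot(n); cv2.imwrite(f'pics/{n}0.png',p); np.savez(f'{n}0.npz',p=p,d=d,**{k:np.array(v) for k,v in i.items()})
    print(n,{k:(np.round(v,3).tolist()) for k,v in i.items()})
o=get_obs();print(o)
E
```

```text
top {'fx': 483.523, 'fy': 483.523, 'cx': 320.565, 'cy': 197.486, 'k1': -0.045, 'extrinsics': [[-0.022, -0.984, 0.175, 0.366], [-1.0, 0.02, -0.013, -0.016], [0.009, -0.175, -0.984, 1.234], [0.0, 0.0, 0.0, 1.0]]}
scene {'fx': 392.89, 'fy': 392.89, 'cx': 321.192, 'cy': 202.89, 'k1': -0.081, 'extrinsics': [[0.095, 0.768, -0.633, 1.198], [0.995, -0.062, 0.073, -0.1], [0.017, -0.637, -0.77, 0.833], [0.0, 0.0, 0.0, 1.0]]}
{'time_s': 0.1, 'qpos': array([-1.22160300e+00,  3.00407549e-01,  1.52152501e+00, -3.52153822e-05,
        1.32072266e+00, -6.66326342e-02]), 'joint_vel': array([ 0.00212703, -0.00085246,  0.00046357, -0.00068201, -0.00050394,
       -0.00041903]), 'tau': array([ 2.56420535e-03, -5.32637322e+01, -3.53282440e+01,  7.10325851e-02,
        2.34393182e-02, -5.45431783e-05]), 'ee_pos': array([ 0.22206396, -0.50292563,  0.21894491]), 'eef_rot': array([-1.60533789,  1.56973321,  1.95208945]), 'force': array([0.36981745, 0.31021816, 0.15226384]), 'moment': array([ 0.0222266 , -0.01678017,  0.03452871]), 'grip_width': 0.09412283274637674}
```

View pics/top0.png

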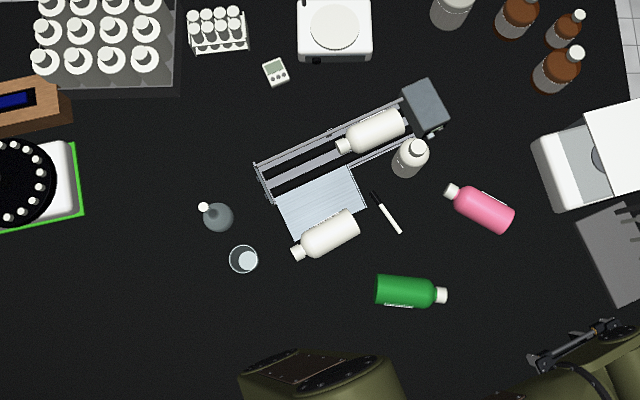

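View pics/scene0.png

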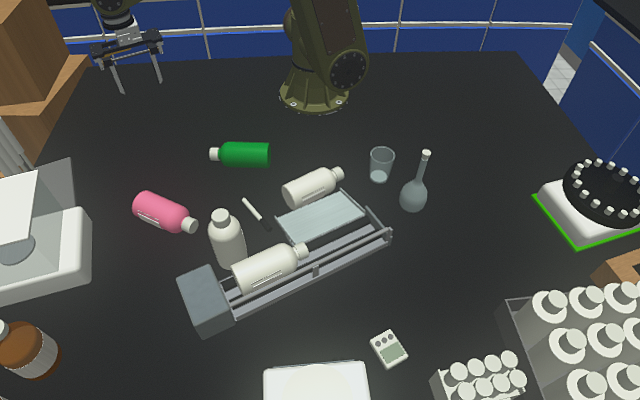

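Top view: the candidates for "bottle" are white lying at (328,235) by the ramp foot (the described one, cap at (297,253)), white on the rollers (372,132) = running, white standing (410,157) = spare, green (410,291) and pink (480,210) = look-alikes. The ramp is at (322,203), flask (216,216), beaker (243,260), marker (386,213).

```bash
cat > m.py <<'E'
from h import *
p,d,i=shot('top'); W=world(d,i); cv2.imwrite('pics/crop1.png',cv2.resize(p[90:290,180:450],None,fx=2.9,fy=2.9,interpolation=cv2.INTER_CUBIC))
hsv=cv2.cvtColor(p,cv2.COLOR_BGR2HSV)
white=((hsv[...,2]>150)&(hsv[...,1]<40)).astype(np.uint8)
def blob(mask,uv):
    n,l,s,c=cv2.connectedComponentsWithStats(mask); u,v=uv; return l==l[v,u]
def axis(m,R=.037):
    # fit line through surface points: cylinder by least squares (x0,y0,yaw,z0)
    from scipy.optimize import least_squares
    P=W[m&(d>0)]; P=P[(P[:,2]>.02)&(P[:,2]<.12)]
    c=P.mean(0); _,_,vt=np.linalg.svd(P[:,:2]-c[:2]); a=np.arctan2(vt[0,1],vt[0,0])
    for k in range(3):
        f=lambda q:np.hypot(-(P[:,0]-c[0])*np.sin(q[1])+(P[:,1]-c[1])*np.cos(q[1])-q[0],P[:,2]-q[2])-R
        s=(P[:,0]-c[0])*np.cos(a)+(P[:,1]-c[1])*np.sin(a)
        r=least_squares(f,[0,a,c[2]-.03],loss='soft_l1',f_scale=.002); q=r.x; a=q[1]
        s0=s; PP=P; keep=np.abs(f(q))<.006; P=P[keep]
    s=(P[:,0]-c[0])*np.cos(a)+(P[:,1]-c[1])*np.sin(a)
    t=np.array([np.cos(a),np.sin(a)]); n=np.array([-t[1],t[0]])
    o=c[:2]+n*q[0]
    return o,t,q[2],s.min(),s.max(),len(P),np.abs(f(q)[keep]).mean() if 0 else 0
for name,uv in (('bottle',(335,232)),('running',(380,128))):
    m=blob(white,uv); o,t,z,a,b,n,_=axis(m)
    print(name,m.sum(),'o',o.round(4),'yaw deg',np.degrees(np.arctan2(t[1],t[0])).round(2),'z',z.round(4),'ends',(o+a*t).round(4),(o+b*t).round(4),'len',round(b-a,4),n)
rm=((hsv[...,0]>90)&(hsv[...,0]<125)&(hsv[...,1]>12)&(hsv[...,2]>120)).astype(np.uint8)
rm=blob(cv2.morphologyEx(rm,cv2.MORPH_OPEN,np.ones((3,3))),(322,203)); print('ramp px',rm.sum(),hsv[203,322])
P=W[rm&(d>0)]; A=np.c_[P[:,:2],np.ones(len(P))]; g=np.linalg.lstsq(A,P[:,2],rcond=None)[0]
print('slope deg',np.degrees(np.arctan(np.hypot(*g[:2]))),'uphill dir deg',np.degrees(np.arctan2(g[1],g[0])),'foot line z=.001')
c,_=cv2.findContours(rm.astype(np.uint8),0,2); c=max(c,key=cv2.contourArea); q=cv2.approxPolyDP(c,8,True)[:,0]
for u,v in q: print((u,v),W[v,u].round(4))
E
python3 m.py
```

```text
bottle 9154 o [ 0.6103 -0.073 ] yaw deg 143.5 z 0.0604 ends [ 0.7994 -0.2129] [0.441  0.0523] len 0.4458 1310
running 9154 o [ 0.6103 -0.073 ] yaw deg 143.5 z 0.0604 ends [ 0.7994 -0.2129] [0.441  0.0523] len 0.4458 1310
ramp px 3447 [101  21 227]
slope deg 12.762059899506681 uphill dir deg 24.869778766430393 foot line z=.001
(np.int32(349), np.int32(168)) [ 0.6544 -0.106   0.0349]
(np.int32(274), np.int32(198)) [0.58   0.085  0.0378]
(np.int32(294), np.int32(240)) [0.4762 0.0375 0.008 ]
(np.int32(342), np.int32(208)) [ 0.5559 -0.0867  0.0075]
(np.int32(366), np.int32(207)) [ 0.557  -0.1483  0.0088]
```

View pics/crop1.png

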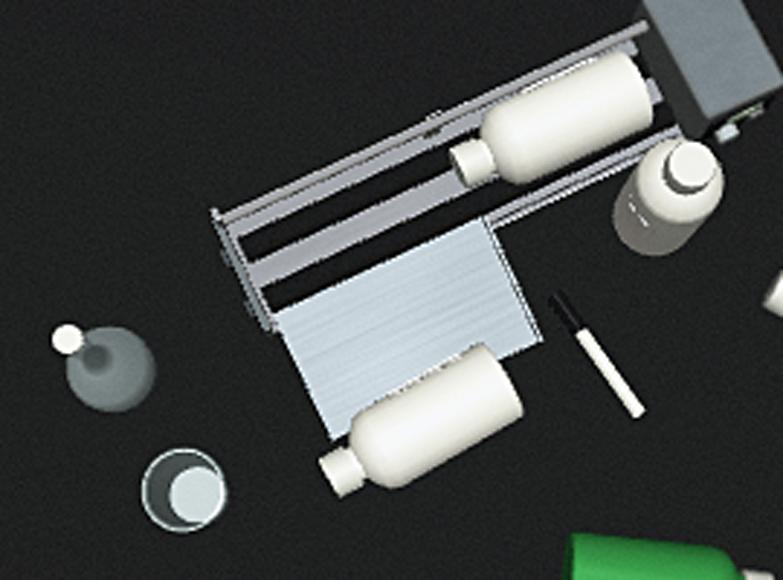

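Crop: the lying bottle (body ~(440,420), cap at (342,472)) is white and correct; ramp corners in the crop are at (335,440), (542,340), (487,218), (277,315).

```bash
cat > m2.py <<'E'
exec(open('m.py').read().split("for name,uv")[0])
warm=(p[...,2].astype(int)>=p[...,0].astype(int))&(hsv[...,2]>130)&(hsv[...,1]<60)
warm=cv2.morphologyEx(warm.astype(np.uint8),cv2.MORPH_OPEN,np.ones((3,3)))
def fit(uv):
    m=blob(warm,uv); o,t,z,a,b,n,_=axis(m)
    if t[1]<0: t,a,b=-t,-b,-a
    P=W[m&(d>0)]; s=(P[:,:2]-o)@t; P=P[(P[:,2]>.01)&(np.abs((P[:,:2]-o)@[-t[1],t[0]])<.04)]; s=(P[:,:2]-o)@t; lo,hi=np.percentile(s,[.5,99.5])
    org=o+t*(hi-.112); org2=o+t*(lo+.06)
    return t,z,org,org2,hi-lo,n
if __name__=='__main__':
    Bo=None
    for name,uv in (('running',(380,128)),('bottle',(335,232))):
        t,z,o1,o2,L,n=fit(uv); print(name,'yaw-90',(np.degrees(np.arctan2(t[1],t[0]))-90).round(2),'z',z.round(4),'org cap/base',o1.round(4),o2.round(4),'L',L.round(4),n)
        if name=='running': tr,orr=t,(o1+o2)/2
        else: tb,ob=t,(o1+o2)/2
    C=np.array([[335,440],[542,340],[487,218],[277,315]])/2.9+[180,90]
    K=[onplane(C[k],h,i)[0,:2] for k,h in enumerate((.006,.011,.0385,.0295))]
    print('corners',np.round(K,4)); print('foot w',np.linalg.norm(K[0]-K[1]),'top w',np.linalg.norm(K[2]-K[3]),'len',np.linalg.norm(K[0]-K[3]),np.linalg.norm(K[1]-K[2]))
    for n,(a,b) in dict(foot=(K[0],K[1]),top=(K[3],K[2])).items():
        e=a-b; print(n,'mid',((a+b)/2).round(4),'yaw',np.degrees(np.arctan2(-e[0],e[1])).round(2))
    ey=tr; ex=np.array([ey[1],-ey[0]])
    mid=((K[0]+K[1])/2@ey+(K[2]+K[3])/2@ey)/2
    O=ex*(orr@ex)+ey*mid
    print('bench O',O.round(4),'foot x',((K[0]+K[1])/2-O)@ex,'top x',((K[2]+K[3])/2-O)@ex)
    q=ob-O; print('bottle in bench x,y',q@ex,q@ey,'dyaw',np.degrees(np.arctan2(tb@-ex,tb@ey)))
    q=orr-O; print('running in bench',q@ex,q@ey)
E
python3 m2.py
```

```text
Traceback (most recent call last):
  File "m2.py", line 13, in <module>
    t,z,o1,o2,L,n=fit(uv); print(name,'yaw-90',(np.degrees(np.arctan2(t[1],t[0]))-90).round(2),'z',z.round(4),'org cap/base',o1.round(4),o2.round(4),'L',L.round(4),n)
                  ~~~^^^^
  File "m2.py", line 5, in fit
    m=blob(warm,uv); o,t,z,a,b,n,_=axis(m)
                                   ~~~~^^^
numpy._core._exceptions._ArrayMemoryError: Unable to allocate 9.92 GiB for an array with shape (36481, 36481) and data type float64
```

```bash
python3 - <<'E'
from h import *
f=np.load('top0.npz');p=f['p']
for u,v in((380,128),(335,232),(310,242),(322,203),(320,150)):print(p[v,u],f['d'][v,u])
E
sed -i 's/p\[...,2\].astype(int)>=p\[...,0\].astype(int)/p[...,2].astype(int)>=p[...,0].astype(int)-6/' m2.py; sed -i 's/W\[m&(d>0)\]; P=P\[(P\[:,2\]>.02)/assert_=1; P=W[m\&(d>0)]; P=P[(P[:,2]>.02)/; s/np.linalg.svd(P\[:,:2\]-c\[:2\])/np.linalg.svd(P[:,:2]-c[:2],full_matrices=False)/' m.py; python3 m2.py
```

```text
[246 247 246] 1.1850809
[249 248 246] 1.1662391
[248 248 246] 1.1569273
[229 219 209] 1.2394738
[24 23 24] 1.2415164
running yaw-90 24.36 z 0.0618 org cap/base [ 0.7474 -0.1793] [ 0.7463 -0.1768] L 0.1693 1494
bottle yaw-90 28.84 z 0.0359 org cap/base [ 0.4928 -0.0608] [ 0.4909 -0.0573] L 0.168 1572
corners [[ 0.4719  0.0338]
 [ 0.556  -0.1504]
 [ 0.6609 -0.1033]
 [ 0.5799  0.0819]]
foot w 0.20241428735078346 top w 0.20215869180908372 len 0.11818458989882906 0.11503399835734583
foot mid [ 0.514  -0.0583] yaw 24.54
top mid [ 0.6204 -0.0107] yaw 23.64
bench O [0.6623 0.0086] foot x -0.16273178829103718 top x -0.04612359364431978
bottle in bench x,y -0.1832134533428942 0.008674380191615781 dyaw 4.488091311282934
running in bench 8.326672684688674e-17 -0.20488709273123298
```

```bash
cat > nav.py <<'E'
from h import *
from scipy.spatial.transform import Rotation as Ro
yaw=np.radians(24.36); ex=np.array([np.cos(yaw),np.sin(yaw),0]); ey=np.array([-ex[1],ex[0],0]); O=np.array([.661,.008,0])
def st():
    o=get_obs(); R=Ro.from_euler('xyz',o['eef_rot']).as_matrix(); return o,R,np.array(o['ee_pos'])
def B(P): q=np.asarray(P)-O; return np.array([q@ex,q@ey,q[2]])
def rel(bx,by,z):
    o,R,p=st(); t=O+ex*bx+ey*by+[0,0,z]; return (R.T@(t-p)*1000).round(1)
def report():
    o,R,p=st(); a=np.arctan2(R[:,1]@ex,R[:,1]@ey); 
    print('t',round(o['time_s'],2),'tcp bench mm',(B(p)*1000).round(1),'tool x',R[:,0].round(3),'y in bench',[(R[:,k]@ex).round(3) for k in(0,1,2)],[(R[:,k]@ey).round(3) for k in (0,1,2)],'F bench',np.round([o['force']@ex,o['force']@ey,o['force'][2]],1),'w',round(o['grip_width'],4),'q6',round(o['qpos'][5],2))
E
python3 - <<'E'
from nav import *
f=np.load('top0.npz');i={k:f[k] for k in('fx','fy','cx','cy','k1','extrinsics')}
for n,uv in dict(spare=(403,168),flask=(219,218),beaker=(243,261),mk1=(372,194),mk2=(401,233),green=(410,291)).items(): print(n,(B(onplane([uv],0,i)[0])*1000).round())
report(); o,R,p=st()
print('rel',rel(-.265,.006,.219)); 
for s in(1,-1): 
    c=np.arctan2(s*ey@R[:,2],s*ey@R[:,1]); print('spin',c)
E
```

```text
spare [-108. -235.    0.]
flask [-21. 253.   0.]
beaker [-148.  242.    0.]
mk1 [-134. -130.    0.]
mk2 [-258. -152.    0.]
green [-398. -106.    0.]
t 0.25 tcp bench mm [-610.6 -284.5  219.2] tool x [-0.  0. -1.] y in bench [np.float64(0.0), np.float64(-0.009), np.float64(-1.0)] [np.float64(0.001), np.float64(-1.0), np.float64(0.009)] F bench [-0.9  0.6 -0.5] w 0.0938 q6 -0.07
rel [   0.4 -293.7 -342.9]
spin 3.1322410827691285
spin -0.009351570820664675
```

```bash
python3 -m handwheel '[[[0,-30,-35],-0.009,-0.28],[[0,-60,-70],-0.009,-0.28],[[0,-90,-105],-0.009,-0.28],[[0,-120,-140],-0.009,-0.28],[[0,-147,-171],-0.009,-0.28]]' 10 && python3 -c "
from nav import *
report();print(rel(-.265,.006,.219))"
```

```text
time_s: 0.75
ee_pos: [0.3196, -0.2976, 0.2193]
eef_rot: [-2.055, 1.57, 1.511]
force: [0.4, -0.7, -0.3]
grip_width: 0.0606
t 0.75 tcp bench mm [-437.  -137.6  219.3] tool x [ 0.  0. -1.] y in bench [np.float64(0.0), np.float64(-0.0), np.float64(-1.0)] [np.float64(0.0), np.float64(-1.0), np.float64(0.0)] F bench [ 0.1 -0.8 -0.3] w 0.0606 q6 0.31
[   0.4 -143.6 -172. ]
```

```bash
python3 -m handwheel '[[[0,-36,-43],0,-0.28],[[0,-72,-86],0,-0.28],[[0,-108,-129],0,-0.28],[[0,-143,-172],0,-0.28],[[40,-143.5,-172],0,-0.28]]' && python3 -m handwheel '[[[40,0,0],0,-0.28],[[80,0,0],0,-0.28],[[115,0,0],0,-0.28],[[140,0,0],0,-0.28],[[140,0,0],0,-0.28]]' && python3 -c "
from nav import *
report();print(rel(-.240,.006,.036))
p,d,i=shot('scene'); cv2.imwrite('pics/s1.png',cv2.resize(p[120:300,200:440],None,fx=3,fy=3))"
```

```text
time_s: 1.25
ee_pos: [0.4202, -0.0937, 0.1826]
eef_rot: [2.492, 1.562, -0.222]
force: [1.3, -1.9, -1.1]
grip_width: 0.0605
time_s: 1.75
ee_pos: [0.4196, -0.0934, 0.0402]
eef_rot: [2.649, 1.568, -0.066]
force: [-0.2, -0.1, -0.5]
grip_width: 0.0601
t 1.75 tcp bench mm [-261.7    7.2   40.2] tool x [ 0.003 -0.    -1.   ] y in bench [np.float64(0.003), np.float64(0.002), np.float64(-1.0)] [np.float64(-0.001), np.float64(-1.0), np.float64(-0.002)] F bench [-0.2 -0.  -0.5] w 0.0601 q6 0.84
[  4.2   1.2 -21.7]
```

View pics/s1.png

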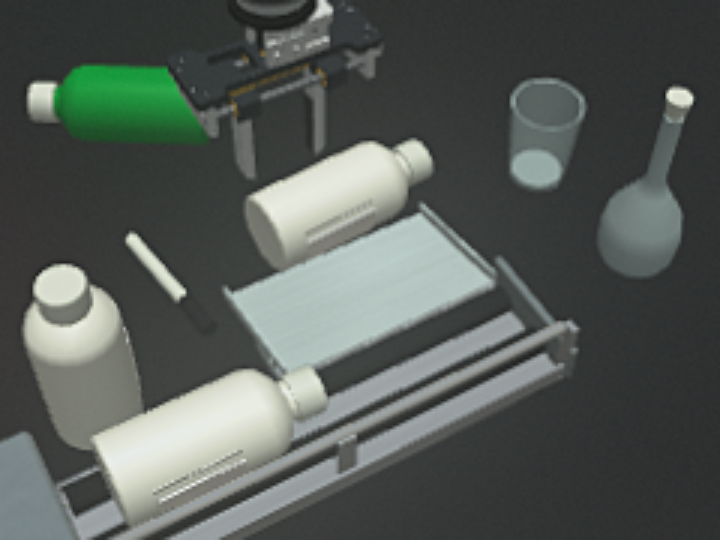

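Scene crop: the fingers (240,140) and (315,120) stand behind the bottle, clear of it and of everything else.

```bash
python3 -m handwheel '[[[2,1,-6],0,-0.28],[[4,1,-12],0,-0.28],[[4,1,-18],0,-0.28],[[4,1,-23],0,-0.28],[[4,1,-27],0,-0.28]]' && python3 -m handwheel '[[[0,0,-4],0,-0.28],[[0,0,-8],0,-0.28],[[0,0,-12],0,-0.28],[[0,0,-16],0,-0.28],[[0,0,-20],0,-0.28]]' && python3 -c "
from nav import *
report()"; python3 m2.py | grep -E '^bottle'
```

```text
time_s: 2.3
ee_pos: [0.4464, -0.0833, 0.0386]
eef_rot: [2.524, 1.564, -0.19]
force: [-0.0, 0.6, 0.3]
grip_width: 0.0601
time_s: 2.8
ee_pos: [0.4647, -0.0749, 0.0386]
eef_rot: [2.499, 1.565, -0.215]
force: [-4.6, -2.4, 2.3]
grip_width: 0.0601
t 2.8 tcp bench mm [-213.1    5.5   38.6] tool x [ 0.006 -0.001 -1.   ] y in bench [np.float64(0.005), np.float64(0.002), np.float64(-1.0)] [np.float64(-0.003), np.float64(-1.0), np.float64(-0.002)] F bench [-5.1 -0.3  2.3] w 0.0601 q6 0.91
bottle yaw-90 -9.66 z 0.0598 org cap/base [0.8338 0.6791] [ 0.5878 -0.7655] L 1.6373 1455
bottle in bench x,y 0.02267228932052599 -0.06699600157212815 dyaw -33.94395870183299
```

```bash
python3 -m handwheel '[[[-1,0,-4],0,-0.28],[[-2,0,-8],0,-0.28],[[-3,0,-12],0,-0.28],[[-4,0,-16],0,-0.28],[[-5,0,-20],0,-0.28]]' && python3 -c "
from nav import *
report()
p,d,i=shot('scene'); cv2.imwrite('pics/s2.png',cv2.resize(p[120:300,200:440],None,fx=3,fy=3))"
```

```text
time_s: 3.35
ee_pos: [0.4831, -0.0665, 0.0438]
eef_rot: [2.441, 1.566, -0.273]
force: [-5.2, -2.0, 3.1]
grip_width: 0.0597
t 3.35 tcp bench mm [-192.8    5.5   43.8] tool x [ 0.005 -0.001 -1.   ] y in bench [np.float64(0.004), np.float64(0.002), np.float64(-1.0)] [np.float64(-0.003), np.float64(-1.0), np.float64(-0.002)] F bench [-5.5  0.4  3.1] w 0.0597 q6 0.93
```

View pics/s2.png

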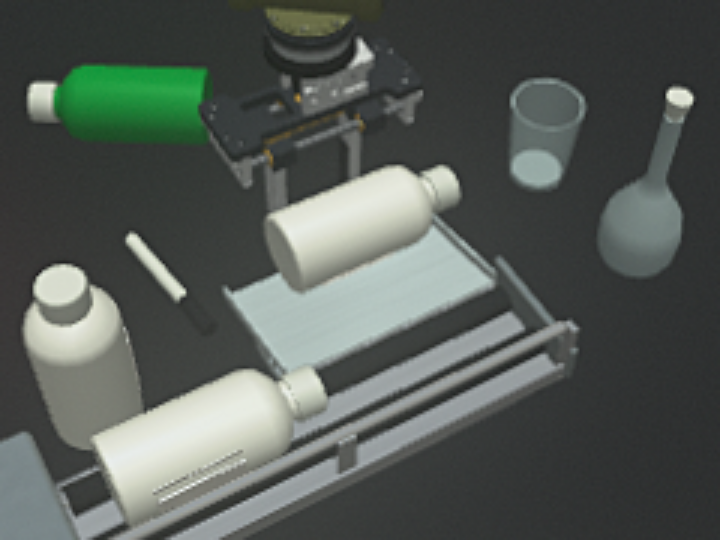

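The bottle is on the lower ramp, square against both fingers. Continue.

```bash
python3 -m handwheel '[[[-1,0,-4],0,-0.28],[[-2,0,-8],0,-0.28],[[-3,0,-12],0,-0.28],[[-4,0,-16],0,-0.28],[[-5,0,-20],0,-0.28]]' && python3 -m handwheel '[[[-1,0,-4],0,-0.28],[[-2,0,-8],0,-0.28],[[-3,0,-12],0,-0.28],[[-4,0,-16],0,-0.28],[[-5,0,-20],0,-0.28]]' && python3 -c "
from nav import *
report()
p,d,i=shot('scene'); cv2.imwrite('pics/s3.png',cv2.resize(p[120:300,200:440],None,fx=3,fy=3))"
```

```text
time_s: 3.9
ee_pos: [0.5017, -0.0581, 0.0491]
eef_rot: [2.435, 1.565, -0.279]
force: [-5.2, -2.9, 3.1]
grip_width: 0.0599
time_s: 4.4
ee_pos: [0.5196, -0.0498, 0.0541]
eef_rot: [2.339, 1.566, -0.375]
force: [-4.6, -1.4, 3.5]
grip_width: 0.0602
t 4.4 tcp bench mm [-152.7    5.6   54.1] tool x [ 0.004 -0.002 -1.   ] y in bench [np.float64(0.003), np.float64(0.002), np.float64(-1.0)] [np.float64(-0.003), np.float64(-1.0), np.float64(-0.002)] F bench [-4.8  0.6  3.5] w 0.0602 q6 0.98
```

View pics/s3.png

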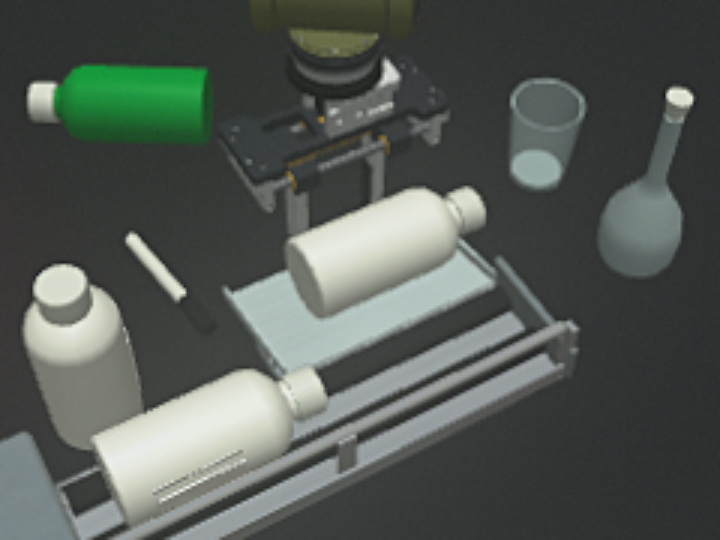

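```bash
python3 -m handwheel '[[[-0.8,0,-4],0,-0.28],[[-1.6,0,-8],0,-0.28],[[-2.4,0,-12],0,-0.28],[[-3.2,0,-16],0,-0.28],[[-4,0,-20],0,-0.28]]' && python3 -m handwheel '[[[-0.8,0,-4],0,-0.28],[[-1.6,0,-8],0,-0.28],[[-2.4,0,-12],0,-0.28],[[-3.2,0,-16],0,-0.28],[[-4,0,-20],0,-0.28]]' && python3 -c "
from nav import *
report()
p,d,i=shot('scene'); cv2.imwrite('pics/s4.png',cv2.resize(p[120:300,200:440],None,fx=3,fy=3))"
```

```text
time_s: 4.95
ee_pos: [0.5382, -0.0414, 0.0584]
eef_rot: [2.344, 1.566, -0.371]
force: [-5.3, -3.2, 2.0]
grip_width: 0.0602
time_s: 5.45
ee_pos: [0.5561, -0.0332, 0.0623]
eef_rot: [2.184, 1.567, -0.53]
force: [-4.9, -2.7, 2.9]
grip_width: 0.06
t 5.45 tcp bench mm [-112.6    5.7   62.3] tool x [ 0.003 -0.002 -1.   ] y in bench [np.float64(0.002), np.float64(0.002), np.float64(-1.0)] [np.float64(-0.003), np.float64(-1.0), np.float64(-0.002)] F bench [-5.6 -0.5  2.9] w 0.06 q6 1.02
```

View pics/s4.png

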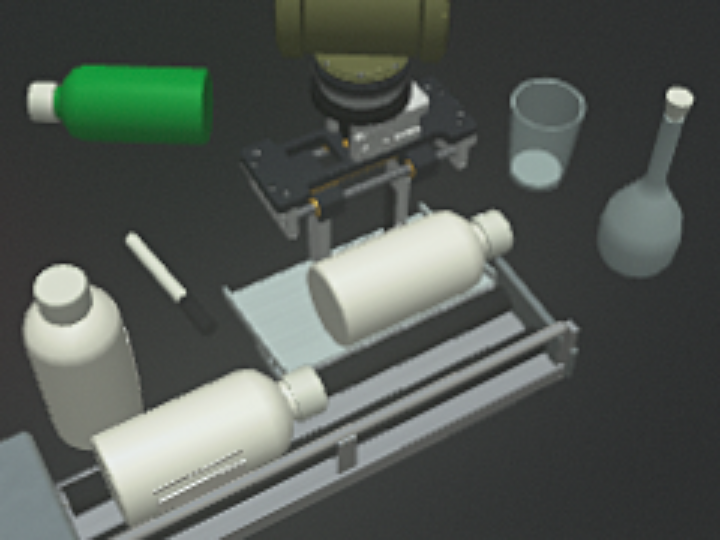

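```bash
python3 -m handwheel '[[[-0.5,0,-4],0,-0.28],[[-1,0,-8],0,-0.28],[[-1.5,0,-11],0,-0.28],[[-2,0,-14],0,-0.28],[[-2.5,0,-17],0,-0.28]]' && python3 -m handwheel '[[[0,0,-3],0,-0.28],[[0,0,-6],0,-0.28],[[0,0,-9],0,-0.28],[[0,0,-12],0,-0.28],[[0,0,-15],0,-0.28]]' && python3 -c "
from nav import *
report()"; python3 -m handwheel '[[[0,0,-2.5],0,-0.28],[[0,0,-5],0,-0.28],[[0,0,-7.5],0,-0.28],[[0,0,-10],0,-0.28],[[0,0,-12],0,-0.28]]' && python3 -c "
from nav import *
report()
p,d,i=shot('scene'); cv2.imwrite('pics/s5.png',cv2.resize(p[120:300,200:440],None,fx=3,fy=3))"
```

```text
time_s: 6.0
ee_pos: [0.572, -0.0261, 0.065]
eef_rot: [2.242, 1.567, -0.473]
force: [-4.6, -1.8, 1.8]
grip_width: 0.0598
time_s: 6.5
ee_pos: [0.5855, -0.0199, 0.065]
eef_rot: [2.155, 1.567, -0.559]
force: [-3.4, -1.1, 2.2]
grip_width: 0.0603
t 6.5 tcp bench mm [-80.3   5.7  65. ] tool x [ 0.003 -0.002 -1.   ] y in bench [np.float64(0.002), np.float64(0.002), np.float64(-1.0)] [np.float64(-0.003), np.float64(-1.0), np.float64(-0.002)] F bench [-3.6  0.4  2.2] w 0.0603 q6 1.05
time_s: 7.0
ee_pos: [0.5968, -0.0148, 0.065]
eef_rot: [2.223, 1.567, -0.491]
force: [0.5, 0.4, -0.1]
grip_width: 0.0603
t 7.0 tcp bench mm [-67.9   5.7  65. ] tool x [ 0.003 -0.002 -1.   ] y in bench [np.float64(0.002), np.float64(0.002), np.float64(-1.0)] [np.float64(-0.003), np.float64(-1.0), np.float64(-0.002)] F bench [ 0.6  0.1 -0.1] w 0.0603 q6 1.06
```

View pics/s5.png

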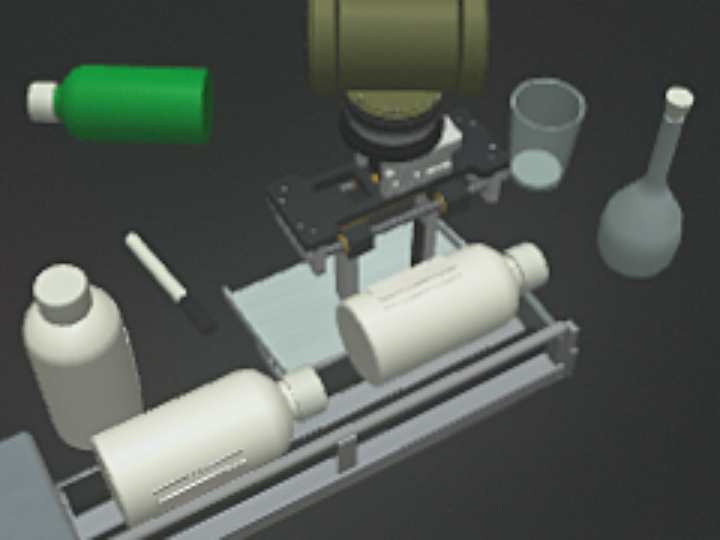

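The force has gone and the bottle has dropped over the front roller. I hold, then measure it from the scene camera before retreating.

```bash
python3 -m handwheel '[[[0,0,0],0,-0.28],[[0,0,0],0,-0.28],[[0,0,0],0,-0.28],[[0,0,0],0,-0.28],[[0,0,0],0,-0.28]]' && cat > m3.py <<'E'
src=open('m2.py').read().split("if __name__")[0].replace("exec(open('m.py').read().split(\"for name,uv\")[0])","exec(open('m.py').read().split('for name,uv')[0].replace(\"shot('top')\",\"shot(CAM)\"))")
from nav import B,ex,ey
import sys,numpy as np
CAM=sys.argv[1]; exec(src)
for n,uv in dict(scene=(('running',(265,268)),('bottle',(343,225))),top=(('running',(380,128)),('bottle',(305,162))))[CAM]:
    t,z,o1,o2,L,k=fit(uv); o=(o1+o2)/2; print(CAM,n,'bench mm',(B([*o1,z])*1000).round(1),'vs base',(B([*o2,z])*1000).round(1),'dyaw',round(np.degrees(np.arctan2(-t@ex[:2],t@ey[:2])),2),'L',round(L,3),k)
E
python3 m3.py scene
```

```text
time_s: 7.55
ee_pos: [0.5969, -0.0148, 0.065]
eef_rot: [2.236, 1.567, -0.479]
force: [-1.2, 0.1, 0.1]
grip_width: 0.06
scene running bench mm [  -0.8 -207.4   62.3] vs base [  -0.8 -205.5   62.3] dyaw 0.35 L 0.17 1813
scene bottle bench mm [-1.3  8.9 63.2] vs base [-1.3 12.  63.2] dyaw 0.18 L 0.169 1477
```

Bottle: in line with the running bottle to 0.5 mm, height 63.2 mm, parallel: it is settled. Retreat down-ramp, then up.

```bash
python3 -m handwheel '[[[0,0,8],0,-0.28],[[0,0,18],0,-0.28],[[-5,0,32],0,-0.28],[[-20,0,50],0,-0.28],[[-50,0,70],0,-0.28]]' && python3 -m handwheel '[[[-40,0,20],0,-0.28],[[-80,0,40],0,-0.28],[[-120,0,70],0,-0.28],[[-150,0,100],0,-0.28],[[-150,0,120],0,-0.28]]' && python3 -m handwheel '[[[0,0,0],0,-0.28],[[0,0,0],0,-0.28],[[0,0,0],0,-0.28],[[0,0,0],0,-0.28],[[0,0,0],0,-0.28]]' && python3 m3.py scene; python3 m3.py top; python3 -c "
from nav import *
report()
p,d,i=shot('top'); cv2.imwrite('pics/t2.png',p)"
```

```text
time_s: 8.1
ee_pos: [0.5307, -0.044, 0.1136]
eef_rot: [0.734, 1.569, -1.981]
force: [0.6, -0.8, 0.8]
grip_width: 0.0603
time_s: 8.6
ee_pos: [0.4206, -0.0944, 0.2674]
eef_rot: [2.207, 1.564, -0.508]
force: [-0.2, 0.1, -1.4]
grip_width: 0.0604
time_s: 9.1
ee_pos: [0.4208, -0.0941, 0.2668]
eef_rot: [2.159, 1.565, -0.556]
force: [-0.3, -0.0, 0.2]
grip_width: 0.0603
scene running bench mm [  -0.8 -207.3   62.3] vs base [  -0.8 -205.5   62.3] dyaw 0.29 L 0.17 1813
scene bottle bench mm [-1.2  9.3 63.2] vs base [-1.2 11.9 63.2] dyaw 0.22 L 0.169 1475
top running bench mm [   1.4 -206.5   61.8] vs base [   1.4 -203.5   61.8] dyaw -0.14 L 0.169 1515
top bottle bench mm [ 0.7  9.2 62.1] vs base [ 0.7 13.  62.1] dyaw 0.22 L 0.168 1545
t 9.2 tcp bench mm [-261.    6.  267.] tool x [ 0.005 -0.003 -1.   ] y in bench [np.float64(0.003), np.float64(0.002), np.float64(-1.0)] [np.float64(-0.005), np.float64(-1.0), np.float64(-0.002)] F bench [ 0.5  0.3 -0.1] w 0.06 q6 0.84
```

View pics/t2.png

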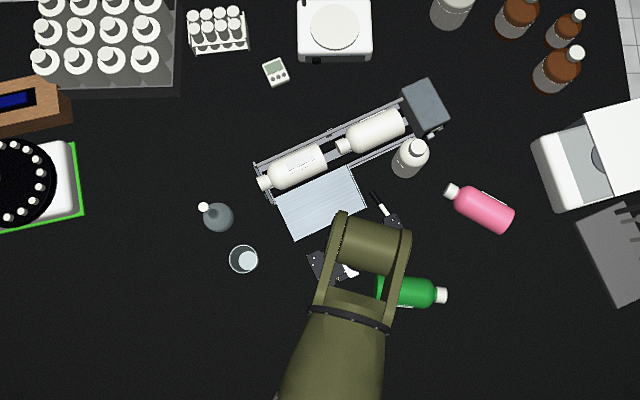

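The bottle (295,167) lies in the trough in line with the running bottle (375,130). Spare (410,157), flask (216,216) and beaker (243,260) are at their original pixels, and the hand is clear above the bench.

```bash
python3 -c "
from station import *
print(hand_in())"
```

```text
the job is handed in; nothing more can be done
None
```

The bottle is loaded and the job is handed in, at about 9.2 s on the robot clock. I pushed it with both fingers, set 60 mm apart and pointing straight down. The fingers moved at about 40 mm/s up the ramp and slowed to 25–30 mm/s over the front roller. The bottle then dropped into the trough by itself, and I drew the hand back down the ramp and up clear.

**Push force:** the readings at the ends of the moves were about 3–7 N, well under the 30 N limit. They show only those moments, not the whole push.

**Bottle position:** both cameras show it settled, with its axis within 1 mm of the running bottle's line. It is 62–63 mm high, about 10 mm from the place's middle along the rollers, and 0.2° off parallel to my bench heading.

**Other things:** the running bottle measured the same before and after the retreat, and about where it was at the start. In the last top picture the spare bottle, flask and beaker are at their starting pixels. The arm hides part of the marker there, but it was unmoved in the earlier scene pictures.

**Disagreements:**
- The two cameras differ by about 2 mm in x, which is within the stated calibration.
- The ramp edges put the bench origin about 4–6 mm behind the line I took from the running bottle. I relied mainly on the running bottle's line.
- One top-camera measurement of the bottle, taken as the push began, failed because the hand was in the way. I did not use it.

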